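# Index the print slide to its second station

## Task

Move the print slide's bed to its other station: pull the T-handled plunger up, twist it clockwise so that it stays out by itself and let go of it, slide the bed (its wooden post is the grip) all the way to the other end of its travel, then twist the T-handle back so that the plunger springs fully home and locks the bed. Leave the roller, the paint tube and the jar where they are.

Things in the scene. Friction and masses are not known exactly. Their poses are not given: they have to be found in the camera images.
- print_slide: Fixed grey base, 250 mm (x) by 330 mm (y), 14 mm thick; origin at the centre of its underside. The T-handle's axis is at x +80, y 0 mm, on a white bracket at one long side; the post's axis is at x -65, y -60 mm at first and x -65, y +60 mm at the second station. The two round black knobs at the base's corners only hold it down.
- t_handle (a point): Centre of the plunger's black T-handle, the only T-shaped grip: 52 mm long along its y, 14 mm thick along its x, 24 mm high; 112 mm over the table when home. Under it a thin stem with 20 mm of free height for fingers, then a slotted steel collar (38 x 40 mm, top 80 mm over the table). At twist 0 its x and y are parallel to those of print_slide.
- plunger_lift (a joint): How far the plunger is pulled up, m: 0 home, 0.026 top stop, against a spring (6 N to 12.5 N). A flat key in the collar's slot bars twisting until it is up more than 14 mm: lift about 20 mm, then twist. Twisted 0.6 rad or more and let go, it rests on the collar 14 mm up; twisted back to within about 0.2 rad of 0 and let go, it springs home.
- plunger_twist (a joint): Twist of the T-handle, rad, clockwise seen from above: 0 as found (a stop) to 1.25 (a stop); about 1 is a good holding twist.
- post (a point): Centre of the upright round wooden post on the sliding bed: 24 mm in diameter, 55 mm high above the bed's top (32 mm over the table); this point is 64 mm over the table. A clear plate, top 37 mm over the table, begins 21 mm from the post's axis on the T-handle's side. Its x and y are parallel to those of print_slide.
- bed (a joint): Travel of the aluminium bed (180 x 170 mm, about 0.9 kg, 2.5 N of friction) along +y of print_slide, m: 0 first station (end stop; found within 4 mm of it), 0.12 second station (end stop). The plunger's pin enters one of two notches in the bed's edge at these two ends only, and drops in if the bed is within about 6 mm of the end.
- brayer: Bystander: a hand ink roller lying on the table, red roller 100 x 42 mm with a black handle, 180 mm long overall; origin under the roller's middle.
- tube: Bystander: a black squeeze tube of paint standing on its white cap, 50 mm wide, 135 mm high; origin at the centre of its foot.
- jar: Bystander: a small jar with a lid, 64 mm in diameter, 85 mm high; origin at the centre of its foot.

How it is judged:
On the way, in this order (a step that is already met when the one before it is completed fails the run):
1. the plunger stays pulled out by itself: at least 10 mm out and twisted, the fingers touching nothing, the bed still at its first station (value of joint plunger_lift above 0.01 m and value of joint plunger_twist above 0.3 rad and contact force between the fingers and anything else below 0.3 N and value of joint bed below 0.02 m), for 0.2 s.
2. the bed is pushed to within 10 mm of the second station while the plunger is still out (value of joint bed above 0.11 m and value of joint plunger_lift above 0.01 m), for 0.1 s.
At the end, for the whole second after the job is handed in: The bed is at rest within 10 mm of its second station and the plunger is home again (less than 4 mm out), locking it (value of joint bed above 0.11 m and value of joint plunger_lift below 0.004 m and velocity of joint bed between -0.01 and 0.01 m/s); the robot touches nothing.
It fails at once if the roller is moved by more than 30 mm (distance of brayer from where it was at the start of the episode above 0.03 m).
It fails at once if the paint tube is moved by more than 30 mm or tipped over (distance of tube from where it was at the start of the episode above 0.03 m or angle between tube's own z axis and vertical above 0.5 rad).
It fails at once if the jar is moved by more than 30 mm or tipped over (distance of jar from where it was at the start of the episode above 0.03 m or angle between jar's own z axis and vertical above 0.5 rad).
It also fails if it takes over 58 s, if anything falls off the work surface, if the arm or the gripper's body presses on something with over 40 N, if the wrist force passes 120 N, or if a joint passes its speed limit or range.

## Robot

A 6-joint arm with a two-finger parallel gripper is mounted at the origin on the work surface. World frame = base frame: x ahead of the robot, y to its left, z up, the work surface at z = 0. Lengths are in m, angles in rad, forces in N, time in s.
With the tool pointing down it reaches from about 0.3 to 0.775 m from the base axis. Payload 14.6 kg.
Tool frame: the origin (TCP) lies on the centre line of the jaws, within the pads' length; the fingertips stand 19 mm ahead of it and the grasp point (between the pads) is the TCP; y points along the fingers, x is the direction in which the jaws open and shut, and the axes are right-handed (so a half turn about y gives the same grasp; the last joint's range is limited). The gripper opens to 94 mm and grips with 3 to 60 N. Pads are 16 mm wide; open, the fingers measure 119 mm over their backs; the gripper's body (75 mm by 177 mm) begins 78 mm behind the grasp point.
Start: joints at [-1.404, 0.3, 1.521, -0, 1.321, -0.067], TCP at [0.127, -0.535, 0.224] pointing down, gripper open.
Joint ranges: [-3.03, 3.03], [-0.79, 2.21], [0.23, 2.52], [-1.04, 4.18], [0, 3.07], [-2.55, 2.55]. Speed limits (rad/s): [2.22, 2.22, 2.57, 3.14, 3.14, 3.14].

## Interface

Orientations are given as [roll, pitch, yaw] about the fixed x, y, z axes, in that order (R = Rz(yaw) Ry(pitch) Rx(roll)).
In Python, from station import ctrl, optics gives the robot as it stands.
- The arm moves only by the tool jog_arm, never from a script. Its argument "targets" is a list of rows, each a list of 3 entries, a list of its own where there are three numbers: the finger opening in cm, from 0 to 9.4, then the shift along the tool's x, y, z in cm, then the turn about the tool's y in rad. A call has 1 to 10 rows; each row is the pose to reach, as a shift and turn from the pose commanded when the call began, along the tool's axes at that moment; what a row does not reach only later rows make up. A row lasts 1/10 s, in which the tool goes at most 50 mm and 8.59 degrees, less where a joint would pass 70% of its speed; a pose out of reach is approached as far as the arm can. A call with a gripper value outside its range is refused whole. The fingers move at their own pace and stop on an object; "grip_force" is the grip in N (left out, the last holds). Time passes only in rows, so rows that repeat a pose let the fingers close. It gives the time, the measured TCP pose, the force and the opening at its end, in the units of the state.
- ctrl.get_obs(): the state, without advancing time (a new reading comes with each control period).
- optics.camera(name): name is "scene" or "top"; returns a dict with "img" (400x640x3 uint8, red, green, blue), "range_z" (400x640 float32, m along the optical axis (not along the pixel's ray), 0 where there is no reading), "camera_matrix" (3x3 intrinsics, pixels), "k1" (the pictures are not rectified: a ray, as slopes to the right and down, at radius r is drawn at 1 + k1 r^2 times it, then the intrinsics apply), "world_to_cam" (4x4, takes a point from world to camera coordinates). Camera axes: x right, y up, looking along -z (the intrinsics and any distortion apply to the point x, -y, -z); pixel columns grow to the right and rows downward; lengths in m; the calibration is good to about 2 mm. A picture is of the moment at which its call begins.
- ctrl.hand_in(): hands the job in, once; it reports no verdict.
The state is a dict: "time_s": time; "qpos": joint angles; "joint_vel": joint speeds; "tau": joint torques, N m; "ee_pos": TCP position; "eef_rot": TCP orientation; "force": force on the tool from outside, world axes, zero at the start; "moment": the same for the moment, N m; "grip_width": finger opening in m.
Only numpy, scipy, OpenCV 4.12 (cv2) and the standard library are available. Lean on these libraries where they do the work, as an engineer would, in place of code of your own. Each camera call takes 0.05 s, during which the arm holds its last target. There are 200 camera calls.

## Working session

There is one attempt and no reset: what is moved stays moved. The work goes in short steps, Python scripts to look and compute and a tool call to move; the robot and the scene stay as the last step left them, time stands still between calls to the robot, and variables do not carry over. Pictures are saved under pics/ and viewed, about 8 in all and at most 12, crops included, and the job is handed in when it is done.

Besides the shell and the picture viewer there is one more tool, called after "Request:" as name(argument=value, ...), one argument or row to a line, values as JSON. jog_arm: Moves the arm, as the interface text tells. Its arguments: {"type":"object","properties":{"targets":{"type":"array","items":{"type":"array"}},"grip_force":{"type":"number"}},"required":["targets"]}

```bash
mkdir -p pics
cat > h.py <<'E'
import numpy as np, cv2, pickle
from station import ctrl, optics
def shot(name,tag):
    c=optics.camera(name); pickle.dump(c,open(f'pics/{tag}.pkl','wb'))
    cv2.imwrite(f'pics/{tag}.png',c['img'][:,:,::-1]); return c
def load(tag): return pickle.load(open(f'pics/{tag}.pkl','rb'))
def pt(c,u,v,z=None,w=2):
    """pixel -> world, by depth, or on plane z"""
    K=c['camera_matrix']; d=np.array([(u-K[0,2])/K[0,0],(v-K[1,2])/K[1,1]]); s=d.copy()
    for _ in range(20): s=d/(1+c['k1']*(s@s))
    T=np.linalg.inv(c['world_to_cam']); ray=T[:3,:3]@np.array([s[0],-s[1],-1]); o=T[:3,3]
    if z is None:
        p=c['range_z'][int(v)-w:int(v)+w+1,int(u)-w:int(u)+w+1]; t=np.median(p[p>0])
    else: t=(z-o[2])/ray[2]
    return o+t*ray
def px(c,P):
    q=c['world_to_cam']@np.append(P,1); s=np.array([q[0],-q[1]])/-q[2]; s=s*(1+c['k1']*(s@s)); K=c['camera_matrix']
    return s[0]*K[0,0]+K[0,2], s[1]*K[1,1]+K[1,2]
E
python3 - <<'E'
from h import *
np.set_printoptions(precision=4,suppress=True)
print(ctrl.get_obs())
a=shot('top','t0');b=shot('scene','s0')
cv2.imwrite('pics/both.png',cv2.resize(np.vstack([a['img'],b['img']])[:,:,::-1],(480,600))) if 0 else None
for c in(a,b): print(c['camera_matrix'],c['k1'],np.linalg.inv(c['world_to_cam'])[:3,3])
E
```

```text
{'time_s': 0.0, 'qpos': array([-1.4036,  0.3005,  1.5216, -0.    ,  1.3207, -0.0666]), 'joint_vel': array([-0.0004,  0.0005,  0.0006, -0.0006,  0.0016, -0.0022]), 'tau': array([  0.0016, -53.1806, -35.2734,   0.0709,   0.0245,  -0.0001]), 'ee_pos': array([ 0.1274, -0.5348,  0.2239]), 'eef_rot': array([-1.5707,  0.0012, -1.337 ]), 'force': array([-1.3306,  0.7311,  0.4768]), 'moment': array([-0.021 ,  0.0002, -0.0561]), 'grip_width': 0.09422285666899187}
[[386.4266   0.     318.2368]
 [  0.     386.4266 198.7584]
 [  0.       0.       1.    ]] -0.014306473124884315 [0.3594 0.0683 1.1502]
[[491.9983   0.     324.4499]
 [  0.     491.9983 199.8348]
 [  0.       0.       1.    ]] 0.026811290344454817 [1.513  0.2658 1.0088]
```

View pics/t0.png

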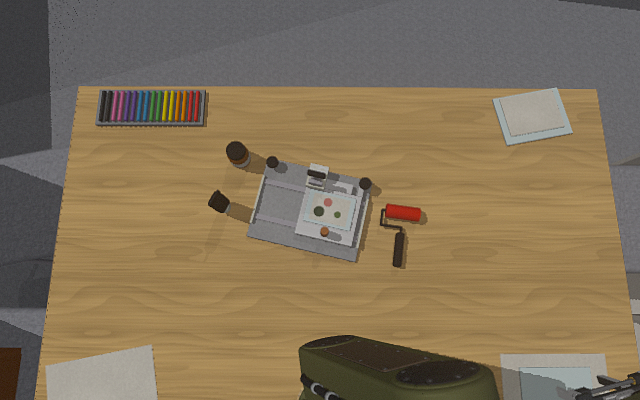

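View pics/s0.png

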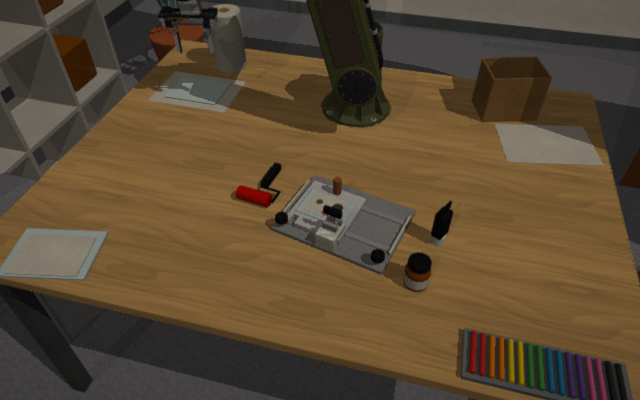

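The top view shows the slide centred near (309,212), with the T-handle near (316,178), the post near (324,232), the tube at (218,202), the jar at (237,152) and the roller at (403,213). In the scene view the T-handle is at (333,212) and the post at (338,185). Next I'll enlarge both.

Run:
```python
from h import *
a=load('t0');b=load('s0')
A=cv2.resize(a['img'][145:270,240:380],None,fx=4.5,fy=4.5,interpolation=cv2.INTER_CUBIC)
cv2.imwrite('pics/ta.png',A[:,:,::-1])
B=cv2.resize(b['img'][165:275,260:425],None,fx=4.5,fy=4.5,interpolation=cv2.INTER_CUBIC)
cv2.imwrite('pics/sb.png',B[:,:,::-1])
```

```text
(no output)
```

View pics/ta.png

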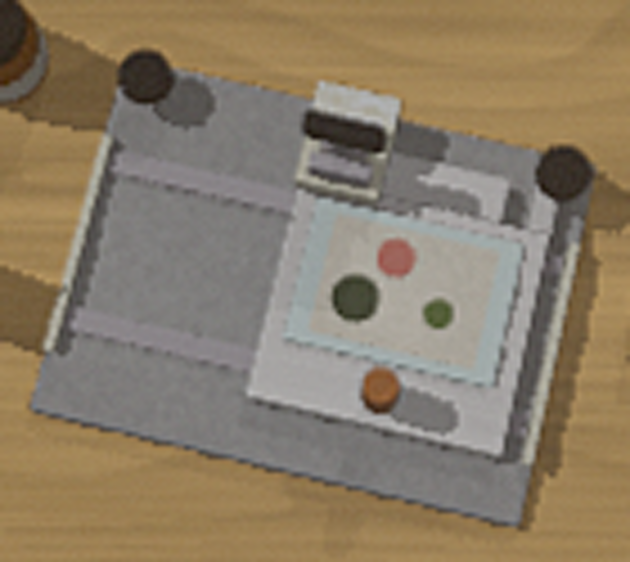

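View pics/sb.png

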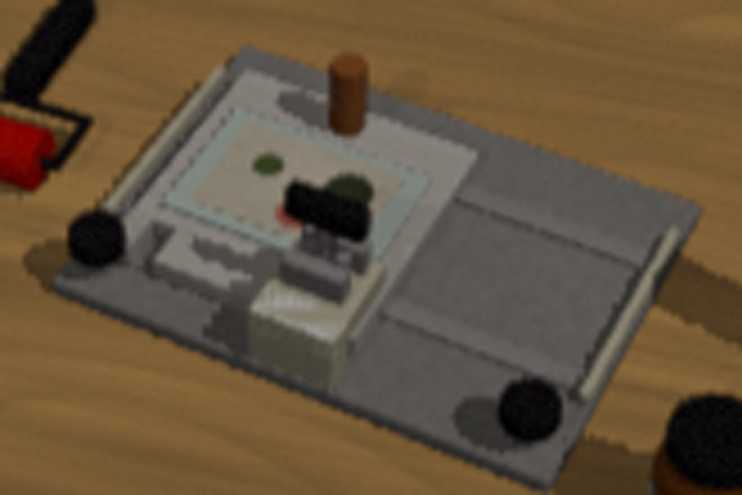

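Run:
```python
from h import *
from scipy.spatial.transform import Rotation as R
np.set_printoptions(precision=4,suppress=True)
a=load('t0');b=load('s0')
T=lambda x,y,z:pt(a,240+x/4.5-.4,145+y/4.5-.4,z)
S=lambda x,y,z:pt(b,260+x/4.5-.4,165+y/4.5-.4,z)
print('handle',T(344,131,.124),S(327,210,.112)); post=T(380,388,.087); print('post',post,S(347,65,.087))
bl,br=T(32,410,.014),T(521,527,.014); d=bl-br; print('base',bl,br,np.linalg.norm(d),np.degrees(np.arctan2(d[1],d[0]))-90)
bl,br=S(700,205,.014),S(555,488,.014);d=br-bl;print(bl,br,np.linalg.norm(d),np.degrees(np.arctan2(d[1],d[0])))
h1,h2=T(305,122,.124),T(385,140,.124);d=h1-h2;print(d,np.degrees(np.arctan2(d[1],d[0]))-90)
k1,k2=T(145,76,.03),T(563,171,.03);d=k1-k2;print('knobs',k1,k2,np.degrees(np.arctan2(d[1],d[0]))-90)
o=ctrl.get_obs();print(R.from_euler('xyz',o['eef_rot']).as_matrix())
for n,(u,v) in dict(jar=(237,149),tube=(218,202)).items(): print(n,pt(a,u,v))
```

```text
handle [0.6479 0.0714 0.124 ] [0.6495 0.0718 0.112 ]
post [0.4947 0.0486 0.087 ] [0.4984 0.0481 0.087 ]
base [0.4885 0.275  0.014 ] [ 0.4141 -0.044   0.014 ] 0.32755181810765327 -13.124800308614013
[0.49   0.2778 0.014 ] [0.7346 0.2262 0.014 ] 0.25002327557723947 -11.91038033522016
[0.0112 0.049  0.    ] -12.847559690926772
knobs [0.712  0.2057 0.03  ] [ 0.6475 -0.0741  0.03  ] -12.989144483198729
[[ 0.2317 -0.0002  0.9728]
 [-0.9728  0.001   0.2317]
 [-0.001  -1.      0.0001]]
jar [0.7323 0.3011 0.0841]
tube [0.57   0.3403 0.1102]
```

Request:
jog_arm(
  targets=[
    [5,[-46.9,2,64.7],-1.114],
    [5,[-46.9,2,64.7],-1.114],
    [5,[-46.9,2,64.7],-1.114],
    [5,[-46.9,2,64.7],-1.114],
    [5,[-46.9,2,64.7],-1.114],
    [5,[-46.9,2,64.7],-1.114],
    [5,[-46.9,2,64.7],-1.114],
    [5,[-46.9,2,64.7],-1.114],
    [5,[-46.9,2,64.7],-1.114],
    [5,[-46.9,2,64.7],-1.114],
  ],
)

```text
time_s: 1.1
ee_pos: [0.4541, -0.1539, 0.2119]
eef_rot: [-1.571, 0.0, -0.223]
force: [0.7, -1.3, -0.0]
grip_width: 0.0498
```

Request:
jog_arm(
  targets=[
    [5,[13.9,2,26.2],0],
    [5,[13.9,2,26.2],0],
    [5,[13.9,2,26.2],0],
    [5,[13.9,2,26.2],0],
    [5,[13.9,2,26.2],0],
    [5,[13.9,2,26.2],0],
    [5,[13.9,2,26.2],0],
    [5,[13.9,2,26.2],0],
    [5,[13.9,2,26.2],0],
  ],
)

```text
time_s: 2.0
ee_pos: [0.6462, 0.068, 0.192]
eef_rot: [-1.571, 0.0, -0.224]
force: [-0.3, -0.1, -0.6]
grip_width: 0.0498
```

Request:
jog_arm(
  targets=[
    [5,[0.1,4,0.4],0],
    [5,[0.1,6.5,0.4],0],
    [5,[0.1,8,0.4],0],
    [5,[0.1,8,0.4],0],
    [5,[0.1,8,0.4],0],
  ],
)

```text
time_s: 2.5
ee_pos: [0.6489, 0.072, 0.1134]
eef_rot: [-1.57, -0.002, -0.224]
force: [0.6, -0.4, 1.5]
grip_width: 0.05
```

Run:
```python
from h import *
a=shot('top','t1');b=shot('scene','s1')
A=cv2.resize(a['img'][120:240,250:390],None,fx=3,fy=3,interpolation=cv2.INTER_CUBIC)
B=cv2.resize(b['img'][120:280,260:400],None,fx=3,fy=3,interpolation=cv2.INTER_CUBIC)[:360] if 0 else cv2.resize(b['img'][150:270,260:385],None,fx=3,fy=3,interpolation=cv2.INTER_CUBIC)
cv2.imwrite('pics/g1.png',np.hstack([A,B])[:,:,::-1])
```

```text
(no output)
```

View pics/g1.png

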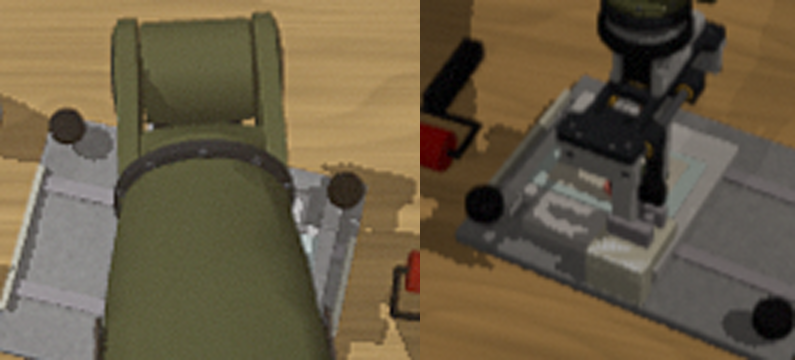

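The picture shows the fingers straddling the T-handle over the collar, around (640,215) in the right half, with nothing jammed. Next I'll close the fingers.

Request:
jog_arm(
  targets=[
    [1.0,[0,0,0],0],
    [1.0,[0,0,0],0],
    [1.0,[0,0,0],0],
    [1.0,[0,0,0],0],
    [1.0,[0,0,0],0],
    [1.0,[0,0,0],0],
  ],
  grip_force=45,
)

```text
time_s: 3.2
ee_pos: [0.6512, 0.0719, 0.1128]
eef_rot: [-1.57, -0.008, -0.223]
force: [22.7, -3.1, -6.6]
grip_width: 0.0131
```

Request:
jog_arm(
  targets=[
    [1.0,[0.2,0,0],0],
    [1.0,[0.4,0,0],0],
    [1.0,[0.4,0,0],0],
    [1.0,[0.4,0,0],0],
  ],
)

```text
time_s: 3.6
ee_pos: [0.652, 0.0718, 0.1121]
eef_rot: [-1.571, 0.001, -0.223]
force: [-5.5, 0.8, 4.7]
grip_width: 0.0139
```

Request:
jog_arm(
  targets=[
    [1.0,[-0.1,-0.6,0],0],
    [1.0,[-0.1,-1.2,0],0],
    [1.0,[-0.1,-1.8,0],0],
    [1.0,[-0.1,-2.1,0],0],
    [1.0,[-0.1,-2.1,0],0],
  ],
)

```text
time_s: 4.1
ee_pos: [0.6517, 0.0718, 0.1322]
eef_rot: [-1.571, -0.0, -0.223]
force: [7.5, -0.2, -12.4]
grip_width: 0.0139
```

Request:
jog_arm(
  targets=[
    [1.0,[0,0,0],0.12],
    [1.0,[0,0,0],0.24],
    [1.0,[0,0,0],0.36],
    [1.0,[0,0,0],0.48],
    [1.0,[0,0,0],0.6],
    [1.0,[0,0,0],0.72],
    [1.0,[0,0,0],0.84],
    [1.0,[0,0,0],0.96],
    [1.0,[0,0,0],1.02],
    [1.0,[0,0,0],1.02],
  ],
)

```text
time_s: 5.1
ee_pos: [0.6526, 0.0709, 0.1321]
eef_rot: [-1.568, -0.002, -1.246]
force: [14.9, -5.2, -12.7]
grip_width: 0.0137
```

Request:
jog_arm(
  targets=[
    [1.0,[0,0.3,0],0],
    [1.0,[0,0.6,0],0],
    [1.0,[0,0.6,0],0],
    [5,[0,0.6,0],0],
    [5,[0,0.6,0],0],
    [5,[0,0.6,0],0],
    [5,[0,0.6,0],0],
    [5,[0,0.6,0],0],
  ],
)

```text
time_s: 5.9
ee_pos: [0.6514, 0.072, 0.127]
eef_rot: [-1.571, 0.0, -1.243]
force: [0.3, -0.2, -0.0]
grip_width: 0.0488
```

Request:
jog_arm(
  targets=[
    [5,[0,-2,0],0],
    [5,[0,-5,0],0],
    [5,[0,-8,0],0],
    [5,[0,-8,0],0],
    [5,[0,-8,0],0],
  ],
)

```text
time_s: 6.4
ee_pos: [0.6514, 0.0719, 0.2071]
eef_rot: [-1.57, -0.0, -1.243]
force: [1.0, 0.9, -0.5]
grip_width: 0.0502
```

Request:
jog_arm(
  targets=[
    [6,[-0.9,0,-5],0.14],
    [6,[-1.8,0,-10],0.28],
    [6,[-2.75,2,-15.4],0.42],
    [6,[-2.75,5,-15.4],0.551],
    [6,[-2.75,5,-15.4],0.551],
    [6,[-2.75,5,-15.4],0.551],
  ],
)

```text
time_s: 7.0
ee_pos: [0.4972, 0.0484, 0.157]
eef_rot: [-1.572, -0.0, -1.79]
force: [-0.3, -0.4, 1.3]
grip_width: 0.0601
```

Run:
```python
from h import *
a=shot('top','t2');b=shot('scene','s2')
B=cv2.resize(b['img'][130:270,250:420],None,fx=4.5,fy=4.2,interpolation=cv2.INTER_CUBIC)
cv2.imwrite('pics/g2.png',B[:,:,::-1])
```

```text
(no output)
```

View pics/g2.png

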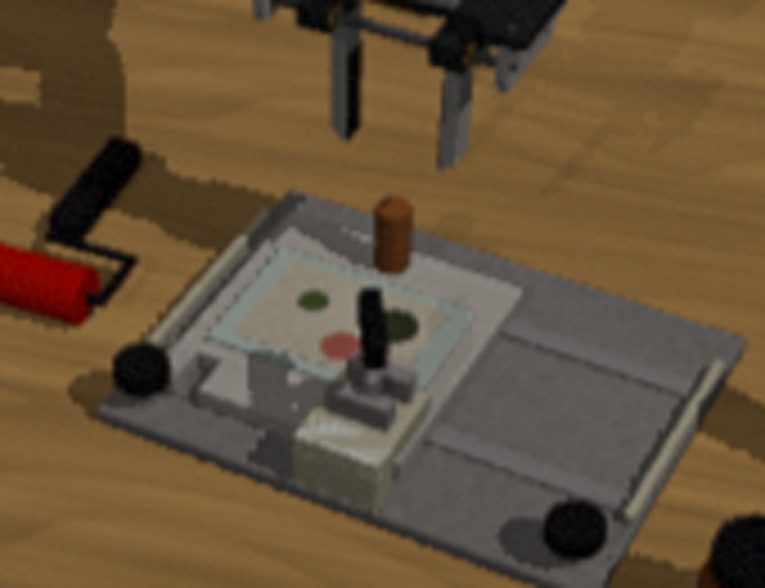

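The handle at (372,328) is twisted and standing clear of the collar. The fingers at (345,130) and (455,160) straddle the post at (393,235), so I'll go down and grip it.

Request:
jog_arm(
  targets=[
    [6,[0,4,0],0],
    [6,[0,7.5,0],0],
    [6,[0,9.2,0],0],
    [6,[0,9.2,0],0],
    [1.5,[0,9.2,0],0],
    [1.5,[0,9.2,0],0],
    [1.5,[0,9.2,0],0],
    [1.5,[0,9.2,0],0],
    [1.5,[0,9.2,0],0],
  ],
  grip_force=15,
)

```text
time_s: 8.0
ee_pos: [0.497, 0.0482, 0.0654]
eef_rot: [-1.57, 0.0, -1.794]
force: [1.6, 5.7, 2.7]
grip_width: 0.0236
```

Request:
jog_arm(
  targets=[
    [1.5,[-0.8,0,0],0],
    [1.5,[-2.0,0,0],0],
    [1.5,[-3.5,0,0],0],
    [1.5,[-5,0,0],0],
    [1.5,[-6.5,0,0],0],
    [1.5,[-8,0,0],0],
    [1.5,[-9.3,0,0],0],
    [1.5,[-10.3,0,0],0],
    [1.5,[-11,0,0],0],
    [1.5,[-11.3,0,0],0],
  ],
)

```text
time_s: 9.0
ee_pos: [0.5229, 0.1598, 0.0654]
eef_rot: [-1.568, 0.001, -1.793]
force: [5.4, -5.1, 4.4]
grip_width: 0.0236
```

Request:
jog_arm(
  targets=[
    [1.5,[-0.2,0,0],0],
    [1.5,[-0.4,0,0],0],
    [1.5,[-0.6,0,0],0],
    [1.5,[-0.6,0,0],0],
    [1.5,[-0.6,0,0],0],
  ],
)

```text
time_s: 9.5
ee_pos: [0.5234, 0.162, 0.0653]
eef_rot: [-1.57, -0.005, -1.794]
force: [-1.7, -30.4, 12.5]
grip_width: 0.0242
```

The bed is against its end stop: about 117 mm of travel, with a 30 N reaction. I'll ease off, release and rise.

Request:
jog_arm(
  targets=[
    [1.5,[0.3,0,0],0],
    [1.5,[0.3,0,0],0],
    [6,[0.3,0,0],0],
    [6,[0.3,0,0],0],
    [6,[0.3,0,0],0],
    [6,[0.3,0,0],0],
    [6,[0.3,-4,0],0],
    [6,[0.3,-8,0],0],
    [6,[0.3,-12,0],0],
    [6,[0.3,-14.2,0],0],
  ],
)

```text
time_s: 10.5
ee_pos: [0.523, 0.1618, 0.2103]
eef_rot: [-1.568, 0.002, -1.794]
force: [-0.3, 0.2, -0.4]
grip_width: 0.0599
```

Run:
```python
from h import *
a=shot('top','t3');b=shot('scene','s3')
B=cv2.resize(b['img'][130:270,250:420],None,fx=4.5,fy=4.2,interpolation=cv2.INTER_CUBIC)
cv2.imwrite('pics/g3.png',B[:,:,::-1])
o=ctrl.get_obs();print(o['ee_pos'],o['eef_rot'],o['qpos'])
```

```text
[0.52346553 0.16188189 0.21016972] [-1.56591877  0.00247556 -1.79385781] [2.33040221e-01 3.04071934e-01 1.54950225e+00 7.73440110e-05
 1.28254916e+00 2.02688228e+00]
```

View pics/g3.png

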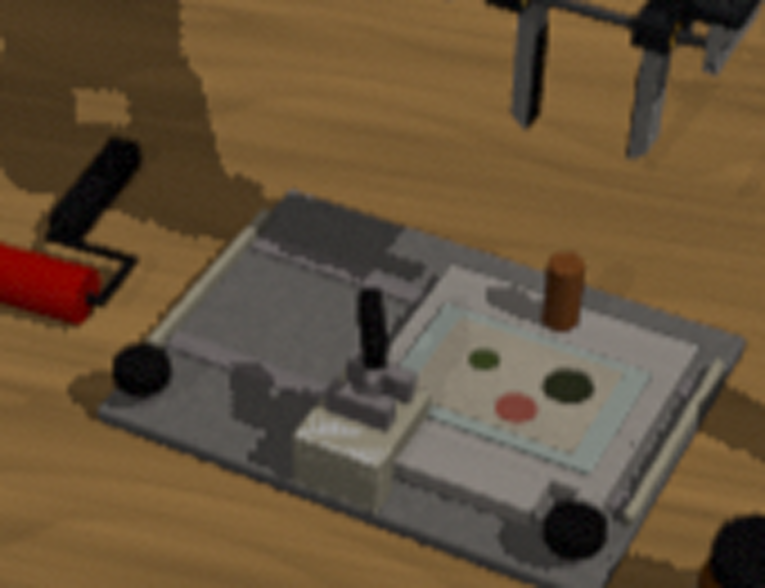

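The bed is at the far end: the post is at (563,290) and the plunger at (372,328) is still out. I'll go back to the handle.

Request:
jog_arm(
  targets=[
    [5,[2,0,4.5],-0.14],
    [5,[4,0,9],-0.28],
    [5,[5.9,0,14.5],-0.42],
    [5,[5.9,0,14.5],-0.551],
    [5,[5.9,0,14.5],-0.551],
    [5,[5.9,0,14.5],-0.551],
  ],
)

```text
time_s: 11.2
ee_pos: [0.6501, 0.0723, 0.2057]
eef_rot: [-1.572, 0.001, -1.247]
force: [0.4, 0.3, -0.1]
grip_width: 0.05
```

Request:
jog_arm(
  targets=[
    [5,[0.1,4,0.2],0],
    [5,[0.1,7,0.2],0],
    [5,[0.1,8,0.2],0],
    [5,[0.1,8,0.2],0],
    [1,[0.1,8,0.2],0],
    [1,[0.1,8,0.2],0],
    [1,[0.1,8,0.2],0],
    [1,[0.1,8,0.2],0],
    [1,[0.1,8,0.2],0],
  ],
  grip_force=45,
)

```text
time_s: 12.1
ee_pos: [0.6533, 0.0712, 0.1274]
eef_rot: [-1.57, -0.001, -1.243]
force: [5.2, -16.6, 0.3]
grip_width: 0.0134
```

Request:
jog_arm(
  targets=[
    [1,[0.15,-0.3,0],0],
    [1,[0.15,-0.5,0],0],
    [1,[0.15,-0.5,0],0],
  ],
)

```text
time_s: 12.4
ee_pos: [0.6533, 0.0707, 0.1308]
eef_rot: [-1.572, 0.001, -1.243]
force: [4.8, 5.4, -10.4]
grip_width: 0.0133
```

Request:
jog_arm(
  targets=[
    [1.0,[0,0,0],-0.12],
    [1.0,[0,0,0],-0.24],
    [1.0,[0,0,0],-0.36],
    [1.0,[0,0,0],-0.48],
    [1.0,[0,0,0],-0.6],
    [1.0,[0,0,0],-0.72],
    [1.0,[0,0,0],-0.84],
    [1.0,[0,0,0],-0.96],
    [1.0,[0,0,0],-1.02],
    [1.0,[0,0,0],-1.02],
  ],
)

```text
time_s: 13.4
ee_pos: [0.6521, 0.0718, 0.13]
eef_rot: [-1.569, 0.005, -0.22]
force: [-2.3, 10.0, -11.4]
grip_width: 0.0136
```

Twisted back, and the spring still pulls at about 11 N. I'll lower the handle with the grip held, then release.

Request:
jog_arm(
  targets=[
    [1.0,[0,0.6,0],0],
    [1.0,[0,1.2,0],0],
    [1.0,[0,1.8,0],0],
    [1.0,[0,1.8,0],0],
    [5,[0,1.8,0],0],
    [5,[0,1.8,0],0],
    [5,[0,1.8,0],0],
    [5,[0,1.8,0],0],
    [5,[0,1.8,0],0],
  ],
)

```text
time_s: 14.3
ee_pos: [0.6536, 0.07, 0.114]
eef_rot: [-1.571, -0.0, -0.223]
force: [-0.5, 0.1, -0.4]
grip_width: 0.0488
```

Request:
jog_arm(
  targets=[
    [5,[0,-3,0],0],
    [5,[0,-7,0],0],
    [5,[0,-11,0],0],
    [5,[-6,-12,0],0],
    [5,[-11,-12,-4],0],
    [5,[-15,-12,-9],0],
    [5,[-19,-12,-13],0],
    [5,[-20,-12,-16],0],
    [5,[-20,-12,-18],0],
    [5,[-20,-12,-18],0],
  ],
)

```text
time_s: 15.3
ee_pos: [0.4169, -0.0638, 0.2346]
eef_rot: [-1.571, -0.001, -0.226]
force: [0.5, 0.7, 0.2]
grip_width: 0.0501
```

Run:
```python
from h import *
a=shot('top','t4');b=shot('scene','s4')
B=cv2.resize(b['img'][160:270,220:460],None,fx=3.3,fy=3.3,interpolation=cv2.INTER_CUBIC)
cv2.imwrite('pics/g4.png',B[:,:,::-1])
for t,c0,c in(('top',load('t0'),a),('scene',load('s0'),b)):
    print(t,'home handle top px',px(c,[.652,.072,.124]),'out',px(c,[.652,.072,.138]))
    for n,(u,v) in dict(post=(0,0)).items(): pass
# second-station post and handle-top heights
z=[pt(a,u,v,w=0)[2] for u in range(310,322) for v in range(169,180) if a['range_z'][v,u]>0]
z0=[pt(load('t0'),u,v,w=0)[2] for u in range(310,322) for v in range(169,180)]
print('handle top height now/at start',np.percentile(z,[85,92,97]),np.percentile(z0,[85,92,97]))
print(ctrl.get_obs()['force'],ctrl.get_obs()['ee_pos'])
```

```text
top home handle top px (np.float64(315.83519512377154), np.float64(172.26552910674414)) out (np.float64(315.8243732279131), np.float64(170.85089557943633))
scene home handle top px (np.float64(332.1911572357257), np.float64(208.62701446243682)) out (np.float64(332.29874249963524), np.float64(204.7036693381767))
handle top height now/at start [0.12335181 0.12393366 0.12538881] [0.12355939 0.12472944 0.12539748]
[ 0.60912896  1.10282932 -0.22982721] [ 0.41869183 -0.06161805  0.23440285]
```

View pics/g4.png

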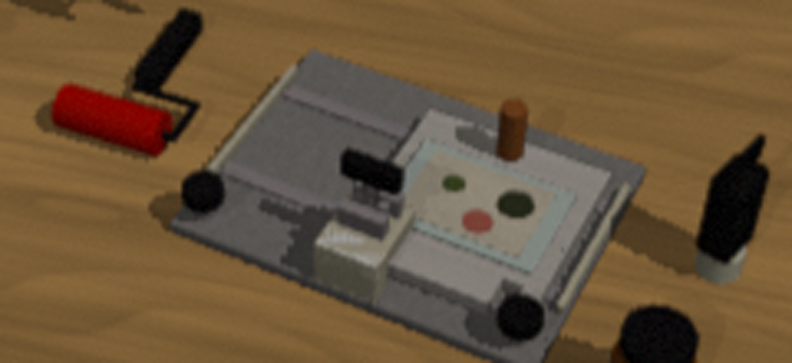

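The handle at (372,172) is back at its starting height and untwisted. The bed is at the second station with the post at (512,128), and the roller, tube and jar are where they were. Handing in.

```bash
python3 -c "
from station import ctrl
print(ctrl.hand_in(), ctrl.get_obs()['time_s'])"
```

```text
the job is handed in; nothing more can be done
the job is handed in; nothing more can be done
```

The bed is at its second station with the plunger home and locking it, and the job is handed in. The hand-in gave no verdict. The last clock reading before it was about 15.4 s of the 58 s allowed.

- **Plunger out:** I lifted the T-handle about 20 mm and twisted it 1.02 rad clockwise. After I let go, the next picture showed it staying out by itself.
- **Bed moved:** I slid it by the post about 117 mm, until the end stop pushed back with about 30 N.
- **Plunger home:** I twisted the handle back, lowered it, released it and moved the arm clear.

**Last checks:**
- The handle's top measures about 124 mm over the table, the same as at the start (it would be about 138 mm if still out).
- The handle is untwisted, and the post is at the second station.
- The roller, tube and jar look unmoved in the last picture, though I did not measure them again.
- Force on the tool was about 1 N, as it was in free air at the start.

No check failed. The first grip on the handle was about 3 mm off-centre, with about 23 N sideways, and I corrected it before lifting.

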